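# Tighten the mould clamp with the hex key

### The arm

A 6-joint arm with a two-finger parallel gripper is mounted at the origin on a cart in front of the work surface, level with it; the furniture and walls round the work are solid. World frame = base frame: x ahead of the robot, y to its left, z up, the work surface at z = 0. Lengths are in m, angles in degrees, forces in N, time in s.
With the tool pointing down it reaches from about 0.4 to 0.825 m from the base axis. Payload 7 kg.
Tool frame: the origin (TCP) lies on the centre line of the jaws, within the pads' length; the fingertips stand 22 mm ahead of it and the grasp point (between the pads) lies 3 mm ahead of it; z points along the fingers, y is the line along which they close (so a half turn about z gives the same grasp; the last joint's range is limited). The gripper opens to 88 mm and grips with 3 to 60 N. Pads are 19 mm wide; open, the fingers measure 130 mm over their backs; the gripper's body (78 mm by 193 mm) begins 47 mm behind the grasp point.
Start: joints at [-48.696, 20.546, 0.682, 0, -70.136, -16.507], TCP at [0.283, -0.613, 0.249] pointing down, gripper open.
Joint ranges: [-176.03, 176.03], [-82.01, 121.73], [-58.28, 71.71], [-173.87, 95.51], [-174.79, -0.11], [-173.66, 173.66]. Speed limits (degrees/s): [136.94, 136.94, 172.46, 180, 180, 180].

### API

Orientations are given as [roll, pitch, yaw] about the fixed x, y, z axes, in that order (R = Rz(yaw) Ry(pitch) Rx(roll)).
In Python, from plant import get_state, cams, r gives the robot as it stands.
- The arm moves only by the tool apply_moves, never from a script. Its argument "targets" is a list of rows, each an object with "dp": the shift along the world's x, y, z in m, a list of three; "yaw": the turn about the world's z in degrees. In form: [{"dp": [x, y, z], "yaw": yaw}, ...]. A call has 1 to 20 rows; each row is the pose to reach, as a shift and turn from the pose commanded when the call began; what a row does not reach only later rows make up. A row lasts 1/12 s, in which the tool goes at most 41.7 mm and 7.16 degrees, less where a joint would pass 70% of its speed; a pose out of reach is approached as far as the arm can. A call with a gripper value outside its range is refused whole. "grip" is the gripper command: -1 is fully open, 1 is shut, values between are in proportion, set as the call begins (left out, the last holds). The fingers move at their own pace and stop on an object; "squeeze" is the grip in N (left out, the last holds). Time passes only in rows, so rows that repeat a pose let the fingers close. It gives the time, the measured TCP pose, the force, the opening and the grip force at its end, in the units of the state.
- get_state(): the state, without advancing time (a new reading comes with each control period).
- cams.capture(name): name is "scene" or "top" or "wrist"; returns a dict with "image" (480x640x3 uint8, red, green, blue), "range_z" (480x640 float32, m along the optical axis (not along the pixel's ray), 0 where there is no reading), "fx", "fy", "cx", "cy" (pixels), "R" (3x3) and "t" (3): a world point X has camera coordinates R X + t; the wrist camera has in their place "T_tool_cam" (4x4, takes a point from camera to tool coordinates, whose origin is the TCP and whose axes are the flange's). Camera axes: x right, y down, z forward; pixel columns grow to the right and rows downward; lengths in m; the calibration is good to about 2 mm. A picture is of the moment at which its call begins: read the wrist's pose just before it.
- r.close_job(): hands the job in; it is judged then, once.
The state is a dict: "time_s": time; "joints": joint angles; "qd": joint speeds; "joint_torque": joint torques, N m; "tcp_pos": TCP position; "eef_rot": TCP orientation; "contact_force": force on the tool from outside, world axes, zero at the start; "moment": the same for the moment, N m; "gripper_width": finger opening in m; "gripper_force": force on a finger pad.
Only numpy, scipy, OpenCV 4.12 (cv2) and the standard library are available. Lean on these libraries where they do the work, as an engineer would, in place of code of your own. Each camera call takes 0.05 s, during which the arm holds its last target. There are 200 camera calls.

### The job

The wooden sweet mould is still loose in its clamping jig. Take the hex key from its stand, seat it fully in the recessed hex socket of the jig's clamp screw and turn the screw clockwise, regrasping the key as needed, until it comes up hard against its stop. Then put the key back upright and fully down in its stand and let go, without disturbing the flour shaker, tape roll or pastry brush.

Things in the scene. Friction and masses are not known exactly. Their poses are not given: they have to be found in the camera images.
- key_grip (a point): Centre of the hex key's black square grip: 26x26 mm across, 40 mm tall, sides facing this point's x and y axes, z up. The key is loose, 82 mm tall, 0.13 to 0.21 kg. Below the grip: round neck 16 mm thick, then a round flange 30 mm across whose underside is 42 mm below this point, then the hex shank.
- key_tip (a point): Lower end of the hex key, 62 mm below the grip's centre. The shank below the flange is 20 mm long: hex 16 mm across flats, ending in a 4 mm cone that narrows to 10 mm. One pair of hex flats faces along the x axis (same axes as key_grip), so it fits the socket when its x axis and the socket's differ by a multiple of 60 degrees, give or take 11.
- screw_socket (a point): Centre of the hex socket's mouth, level with the top of the dark round screw head (33 mm across), 46 mm above the counter. Socket 17.5 mm across flats, 21 mm deep; z up; one pair of flats faces along x, which turns with the screw. Key fully seated: flange on the head, key_grip 42 mm above this point; it then stands by itself and can be let go and regrasped.
- screw (a joint): Turn of the clamp screw in rad, growing clockwise seen from above: starts between 0 and 0.5 (loose), hard stop at 3.3 (tight). It stays where it is left and turns against about 0.12 N m of friction. The key has about 11 degrees of play either way in the socket before it drives.
- jig: Jig, fixed: plate 190x200x12 mm, x -45 to +145 mm, y +-100 mm from its origin (on the counter under the screw axis). Steel block 70x64 mm round the screw, top 50 mm up, so the screw head lies 4 mm deep in a recess 37 mm wide. Beyond it the jaw, which the screw drives 7 mm to +x onto the wooden mould (236 mm along y, top 38 mm up), and a fence.
- stand_hole (a point): Centre of the mouth of the key stand's round hole (22 mm wide, 28 mm deep, rim bevelled), 50 mm above the counter. The stand is a wooden block 56x56 mm on an 80x80x8 mm foot, fixed to the counter. The key stands in it, turned to any angle, with its flange on the top and key_grip 42 mm above this point.
- flour_shaker: Steel flour shaker, loose, 61 mm wide, 84 mm tall; origin at the centre of its underside. Leave it alone.
- tape_roll: Roll of tape lying flat, loose, 104 mm across, 25 mm tall; origin at the centre of its underside. Leave it alone.
- pastry_brush: Pastry brush lying flat, loose, 44x180x13 mm; origin at the centre of its underside. Leave it alone.
There are look-alikes about, which are no part of the job. Leave any green or pink look-alike of the part that bears stand_hole alone. There is more than one size of the part that bears key_grip; the job needs the smaller.

How it is judged (in metres and radians):
On the way, in this order (a step that is already met when the one before it is completed fails the run):
1. the key is fully seated in the socket before the screw has been turned (z of key_grip in the frame of screw_socket below 0.046 m and horizontal distance between key_grip and screw_socket below 0.006 m and angle between key_grip's own z axis and vertical below 0.12 rad and value of joint screw below 0.9 rad), for 0.1 s.
2. the screw is turned to within 0.15 rad of its stop with the key seated in it (z of key_grip in the frame of screw_socket below 0.046 m and horizontal distance between key_grip and screw_socket below 0.006 m and angle between key_grip's own z axis and vertical below 0.12 rad and value of joint screw above 3.15 rad), for 0.1 s.
At the end, for the whole second after the job is handed in: The screw stands within 0.15 rad of its stop at 3.3 rad; the key stands released in its stand, grip centre within 10 mm of the hole's axis and less than 47 mm above the hole's mouth (flange within 5 mm of the top), tilted less than 0.15 rad; the screw is at rest (value of joint screw above 3.15 rad and z of key_grip in the frame of stand_hole below 0.047 m and horizontal distance between key_grip and stand_hole below 0.01 m and angle between key_grip's own z axis and vertical below 0.15 rad and velocity of joint screw below 0.02 rad/s); the robot touches nothing.
It fails at once if the flour shaker is moved more than 30 mm (distance of flour_shaker from where it was at the start of the episode above 0.03 m).
It fails at once if the tape roll is moved more than 30 mm (distance of tape_roll from where it was at the start of the episode above 0.03 m).
It fails at once if the pastry brush is moved more than 30 mm (distance of pastry_brush from where it was at the start of the episode above 0.03 m).
It fails at once if the flour shaker is tipped more than 0.5 rad (angle between flour_shaker's own z axis and vertical above 0.5 rad).
It also fails if it takes over 72 s, if anything falls off the work surface, if the arm or the gripper's body presses on something with over 40 N, if the wrist force passes 120 N, or if a joint passes its speed limit or range.

## Working session

There is one attempt and no reset: what is moved stays moved. The work goes in short steps, Python scripts to look and compute and a tool call to move; the robot and the scene stay as the last step left them, time stands still between calls to the robot, and variables do not carry over. Pictures are saved under pics/ and viewed, at most 10 in all, crops included, and the job is handed in when it is done.

Besides the shell and the picture viewer there is one more tool, called as name(argument=value, ...) on one line, values as JSON. apply_moves: Moves the arm, as the interface text tells. Its arguments: {"type":"object","properties":{"targets":{"type":"array","items":{"type":"object","properties":{"dp":{"type":"array","items":{"type":"number"}},"yaw":{"type":"number"}}}},"grip":{"type":"number"},"squeeze":{"type":"number"}},"required":["targets"]}

```bash
ls; mkdir -p pics
python3 - <<'E'
from plant import get_state,cams,r
import cv2,numpy as np
print(get_state())
for n in ["top","scene"]:
    c=cams.capture(n); np.savez(f"pics/{n}0.npz",**c); cv2.imwrite(f"pics/{n}0.png",c["image"][:,:,::-1])
    print(n,c["fx"],c["cx"],c["cy"],c["R"],c["t"])
E
```

```text
pics
{'time_s': 0.0, 'joints': array([-4.86977600e+01,  2.05912093e+01,  6.30847607e-01, -2.01943455e-02,
       -7.01388242e+01, -1.65082535e+01]), 'qd': array([ 0.04801004,  0.05971737,  0.01564292,  0.06165259, -0.03146178,
       -0.00445376]), 'joint_torque': array([-8.23904193e-04, -5.82716775e+01,  2.93055171e+01,  6.99745104e+00,
        6.75518837e-03, -1.47328960e-04]), 'tcp_pos': array([ 0.28283875, -0.61233677,  0.24760278]), 'eef_rot': array([ 1.79899508e+02, -9.98551317e-03, -1.55212882e+02]), 'contact_force': array([0.94127692, 0.16176794, 0.31333036]), 'moment': array([-0.02612592, -0.03980026, -0.02283425]), 'gripper_force': 0.0, 'gripper_width': 0.08773609660210492}
top 489.55267340489195 316.83864882011636 238.9395685332004 [[ 0.06078017 -0.99814674 -0.00297443]
 [-0.97512406 -0.05874133 -0.21373471]
 [ 0.21316389  0.01589127 -0.97688721]] [-0.05379029  0.56777342  1.23154332]
scene 577.8392433407762 318.4534368719786 248.62835747188367 [[-0.59367833 -0.8046807  -0.00591629]
 [-0.60342759  0.4500375  -0.65828671]
 [ 0.53237316 -0.38724051 -0.75274405]] [0.2999586  0.40001434 0.90661665]
```

View pics/top0.png

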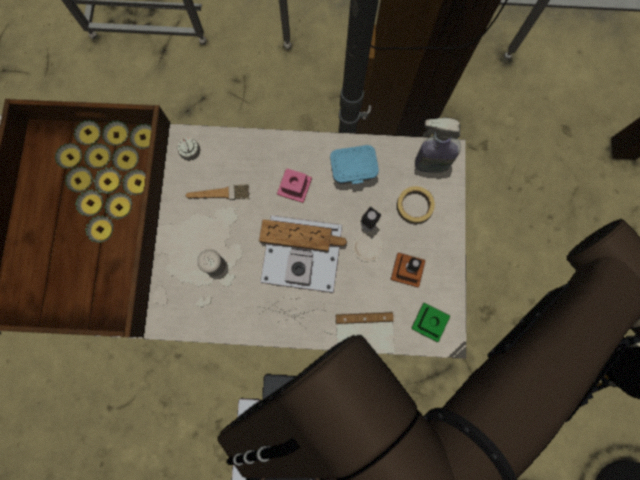

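View pics/scene0.png

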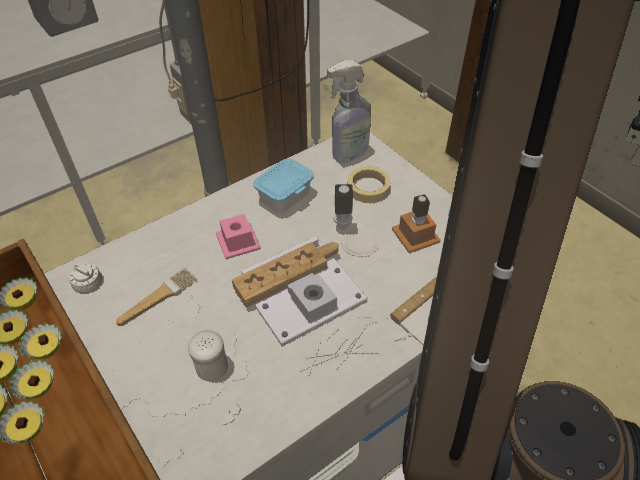

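The top view shows the small key in the brown stand (414,265), the larger key standing loose at (371,215), and the clamp screw at (298,267). The shaker is at (210,262), the tape roll at (415,205) and the brush at (220,192). The green (431,321) and pink (294,184) stands are decoys.

```bash
cat > h.py <<'E'
import numpy as np,cv2
from scipy.spatial.transform import Rotation as Ro
from plant import get_state,cams,r
def world(c,u,v,d):
    p=np.stack([(u-c["cx"])/c["fx"]*d,(v-c["cy"])/c["fy"]*d,d],-1)
    return (p-c["t"])@c["R"]
def plane(c,u,v,z):
    ray=np.array([(u-c["cx"])/c["fx"],(v-c["cy"])/c["fy"],1.])@c["R"]; o=-c["t"]@c["R"]
    return o+ray*(z-o[2])/ray[2]
def cloud(c):
    v,u=np.mgrid[:480,:640]; return world(c,u,v,c["range_z"])
def wrist(name):
    s=get_state(); c=dict(cams.capture("wrist"))
    T=np.eye(4); T[:3,:3]=Ro.from_euler('xyz',s["eef_rot"],degrees=True).as_matrix(); T[:3,3]=s["tcp_pos"]
    M=np.linalg.inv(T@c["T_tool_cam"]); c["R"]=M[:3,:3]; c["t"]=M[:3,3]
    cv2.imwrite(f"pics/{name}.png",c["image"][:,:,::-1]); np.savez(f"pics/{name}.npz",**c); return s,c
E
python3 - <<'E'
from h import *
c=dict(np.load("pics/top0.npz")); P=cloud(c)
for n,u,v in [("key",414,265),("big",371,215),("screw",298,267),("block",298,256),("shaker",210,262),("tape",415,205),("green",431,321),("stand",402,262),("foot",400,281),("table",350,290)]:
    print(n,P[v,u].round(3))
# regions above table
for n,(x0,x1,y0,y1) in {"key":(400,430,250,290),"big":(355,385,200,235),"screw":(280,318,245,290)}.items():
    Q=P[y0:y1,x0:x1].reshape(-1,3); z=Q[:,2]
    for lo,hi in [(.02,.045),(.045,.06),(.085,.13),(.13,.2)]:
        m=(z>lo)&(z<hi)
        if m.sum()>5: print(n,lo,hi,m.sum(),Q[m].mean(0).round(3),Q[m].min(0).round(3),Q[m].max(0).round(3))
s,w=wrist("w0"); print(w["T_tool_cam"].round(3),w["fx"])
E
```

```text
key [ 0.506 -0.267  0.115]
big [ 0.627 -0.154  0.123]
screw [0.498 0.027 0.024]
block [0.523 0.028 0.053]
shaker [0.488 0.25  0.087]
tape [ 0.698 -0.288 -0.001]
green [ 0.377 -0.332  0.018]
stand [ 0.524 -0.247  0.051]
foot [ 0.479 -0.249  0.011]
table [ 0.447 -0.116  0.003]
key 0.02 0.045 44 [ 0.498 -0.262  0.034] [ 0.481 -0.293  0.02 ] [ 0.545 -0.243  0.045]
key 0.045 0.06 297 [ 0.51  -0.266  0.05 ] [ 0.481 -0.303  0.045] [ 0.547 -0.242  0.058]
key 0.085 0.13 132 [ 0.511 -0.268  0.109] [ 0.497 -0.285  0.087] [ 0.528 -0.254  0.117]
big 0.02 0.045 49 [ 0.617 -0.152  0.034] [ 0.609 -0.175  0.026] [ 0.629 -0.136  0.041]
big 0.085 0.13 245 [ 0.626 -0.153  0.113] [ 0.604 -0.178  0.087] [ 0.653 -0.13   0.124]
screw 0.02 0.045 374 [0.522 0.021 0.034] [ 0.454 -0.021  0.02 ] [0.56  0.067 0.045]
screw 0.045 0.06 534 [0.491 0.026 0.05 ] [ 0.455 -0.007  0.045] [0.528 0.06  0.057]
[[-0.    -0.961 -0.276  0.075]
 [ 1.    -0.     0.     0.001]
 [-0.    -0.276  0.961 -0.136]
 [ 0.     0.     0.     1.   ]] 341.30569661766185
```

apply_moves(targets=[{"dp": [0.02,0.03,0.0],"yaw": 0},{"dp": [0.045,0.065,0.0],"yaw": 0},{"dp": [0.07,0.1,0.0],"yaw": 0},{"dp": [0.09,0.135,0.0],"yaw": 0},{"dp": [0.11,0.17,0.0],"yaw": 0},{"dp": [0.135,0.205,0.0],"yaw": 0},{"dp": [0.155,0.24,0.0],"yaw": 0},{"dp": [0.18,0.275,0.0],"yaw": 0},{"dp": [0.2,0.31,0.0],"yaw": 0},{"dp": [0.215,0.33,0.0],"yaw": 0},{"dp": [0.228,0.345,0.0],"yaw": 0},{"dp": [0.228,0.345,0.0],"yaw": 0},{"dp": [0.228,0.345,0.0],"yaw": 0},{"dp": [0.228,0.345,0.0],"yaw": 0},{"dp": [0.228,0.345,0.0],"yaw": 0}])

```text
time_s: 1.4
tcp_pos: [0.5105, -0.2684, 0.2484]
eef_rot: [180.0, -0.0, -155.3]
contact_force: [-0.4, -0.3, 0.9]
gripper_width: 0.0882
gripper_force: 0.0
```

Run:
```python
from h import *
s,c=wrist("wk"); print(s["joints"].round(1),s["tcp_pos"],s["eef_rot"],s["contact_force"])
P=cloud(c); z=P[...,2]
for lo,hi in [(.045,.056),(.105,.12),(.085,.13)]:
    m=((z>lo)&(z<hi)&(np.hypot(P[...,0]-.51,P[...,1]+.268)<.06)).astype(np.uint8)
    n,l,st,ce=cv2.connectedComponentsWithStats(m)
    for i in range(1,n):
        if st[i,4]>80:
            Q=P[l==i]; rc=cv2.minAreaRect((Q[:,:2]*1000).astype(np.float32)); print(lo,hi,st[i],Q.mean(0).round(4),rc,np.percentile(Q[:,2],[50,95]).round(4))
```

```text
[ -8.3  11.4 -12.   -0.  -66.6 -56.9] [ 0.51046914 -0.26839052  0.24844009] [ 1.79987793e+02 -1.80374869e-02 -1.55253662e+02] [-0.38818171 -0.30638596  0.91641873]
0.045 0.056 [ 278  176   78   77 1883] [ 0.5036 -0.2731  0.0501] ((511.747802734375, -269.4224853515625), (56.18618392944336, 56.5296516418457), 77.2850112915039) [0.0499 0.0535]
0.105 0.12 [296 210  41  41 963] [ 0.5105 -0.2699  0.1119] ((511.4487609863281, -269.61077880859375), (25.820890426635742, 26.029085159301758), 71.0655746459961) [0.112 0.114]
0.085 0.13 [ 296  206   41   45 1142] [ 0.5093 -0.2704  0.1093] ((511.39495849609375, -269.6600646972656), (25.942058563232422, 26.128463745117188), 71.15633392333984) [0.1117 0.1139]
```

View pics/wk.png

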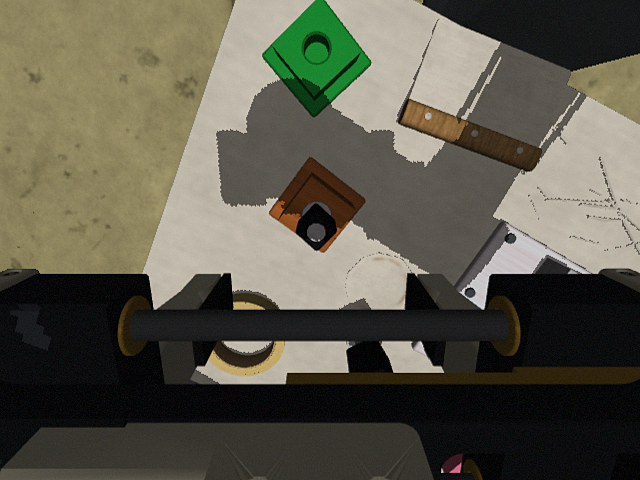

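The wrist view shows the key at (316,232) in its stand with the grip top at 0.112, as it should be. Next I look at the screw from close by.

apply_moves(targets=[{"dp": [0.0,0.03,0.0],"yaw": 0},{"dp": [0.0,0.07,-0.01],"yaw": 0},{"dp": [-0.005,0.11,-0.02],"yaw": 0},{"dp": [-0.01,0.15,-0.03],"yaw": 0},{"dp": [-0.01,0.19,-0.04],"yaw": 0},{"dp": [-0.015,0.23,-0.05],"yaw": 0},{"dp": [-0.02,0.26,-0.05],"yaw": 0},{"dp": [-0.02,0.285,-0.05],"yaw": 0},{"dp": [-0.02,0.295,-0.05],"yaw": 0},{"dp": [-0.02,0.295,-0.05],"yaw": 0},{"dp": [-0.02,0.295,-0.05],"yaw": 0},{"dp": [-0.02,0.295,-0.05],"yaw": 0}])

```text
time_s: 2.45
tcp_pos: [0.4911, 0.0261, 0.1986]
eef_rot: [-180.0, -0.0, -155.3]
contact_force: [1.4, 0.5, -0.5]
gripper_width: 0.0879
gripper_force: 0.0
```

Run:
```python
from h import *
s,c=wrist("ws"); print(s["joints"].round(1),s["tcp_pos"],s["eef_rot"])
P=cloud(c); z=P[...,2]; C=np.array([.490,.026])
rad=np.hypot(P[...,0]-C[0],P[...,1]-C[1])
m=((z>.0485)&(z<.053)&(rad<.06)); Q=P[m]; rc=cv2.minAreaRect((Q[:,:2]*1000).astype(np.float32)); print("block",rc,np.median(Q[:,2]))
m=((z>.038)&(z<.0475)&(rad<.025)); Q=P[m]; print("head",m.sum(),cv2.minEnclosingCircle((Q[:,:2]*1000).astype(np.float32)),np.median(Q[:,2]))
# head plane rectified image, 0.1 mm/px, z=.046
n=500; xs=C[0]+(np.arange(n)-n/2)*1e-4; 
X,Y=np.meshgrid(xs,C[1]+(np.arange(n)-n/2)*1e-4,indexing='xy')
W=np.stack([X,Y,np.full_like(X,.046)],-1)@c["R"].T+c["t"]
u=W[...,0]/W[...,2]*c["fx"]+c["cx"]; v=W[...,1]/W[...,2]*c["fy"]+c["cy"]
im=cv2.remap(c["image"],u.astype(np.float32),v.astype(np.float32),cv2.INTER_CUBIC)
print(u.min(),u.max(),v.min(),v.max())
a=im[:,:,::-1]; 
u0,v0=int(u.mean()),int(v.mean()); b=c["image"][max(0,v0-40):v0+40,u0-40:u0+40][:,:,::-1]
b=cv2.resize(b,(500,500),interpolation=cv2.INTER_CUBIC)
out=np.hstack([a,b])[:, :]; out=cv2.resize(out,(800,400)); out=np.clip(out.astype(float)*1.8,0,255).astype(np.uint8); cv2.imwrite("pics/ws2.png",out)
```

```text
[ 26.    5.5 -26.1   0.  -58.4 -91.3] [0.49106882 0.02613933 0.19855798] [-1.79996601e+02 -1.15025964e-02 -1.55262976e+02]
block ((489.9342346191406, 26.339658737182617), (64.1460189819336, 70.49844360351562), 85.58636474609375) 0.04982936477957725
head 951 ((490.3344421386719, 26.52417755126953), 19.03543472290039) 0.04533528545780533
280.389540956199 356.28924315338116 187.19878359012503 260.84300925573615
```

View pics/ws2.png

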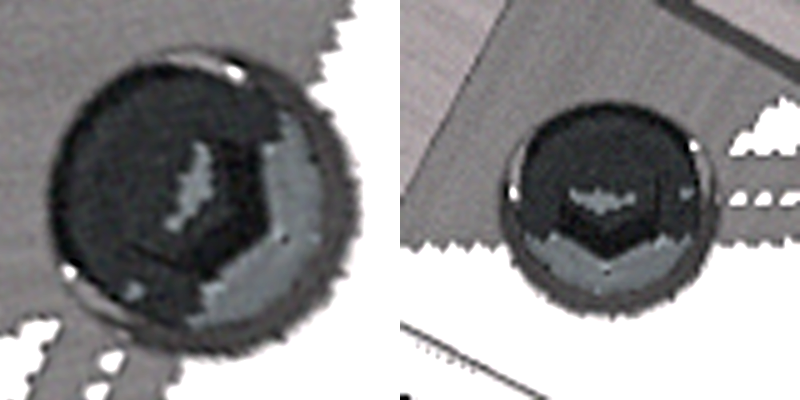

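The socket is visible in the rectified view, with its corner pointing down in the wrist picture. I enhance the contrast to get the hex angle.

Run:
```python
from h import *
c=dict(np.load("pics/ws.npz")); C=np.array([.4903,.0264])
n=500; k=6e-5
X,Y=np.meshgrid(C[0]+(np.arange(n)-n/2)*k,C[1]+(np.arange(n)-n/2)*k)
W=np.stack([X,Y,np.full_like(X,.046)],-1)@c["R"].T+c["t"]
u=W[...,0]/W[...,2]*c["fx"]+c["cx"]; v=W[...,1]/W[...,2]*c["fy"]+c["cy"]
g=cv2.cvtColor(c["image"],cv2.COLOR_RGB2GRAY).astype(np.float32)
a=cv2.remap(g,u.astype(np.float32),v.astype(np.float32),cv2.INTER_LINEAR)
# gradient-orientation vote, mod 60, in annulus 6.5..11 mm, for dark side
for name,lim in [("all",300),("dark",45)]:
    b=cv2.GaussianBlur(np.minimum(a,lim),(0,0),6); gx=cv2.Sobel(b,cv2.CV_32F,1,0,ksize=5); gy=cv2.Sobel(b,cv2.CV_32F,0,1,ksize=5)
    yy,xx=np.mgrid[:n,:n]-n/2; rr=np.hypot(xx,yy)*k*1e3; m=(rr>6)&(rr<11)
    th=np.degrees(np.arctan2(gy,gx)); w=np.hypot(gx,gy)*m
    ph=np.angle((w*np.exp(1j*np.radians(6*th))).sum(),deg=True)/6; print(name,"normal mod60",ph, abs((w*np.exp(1j*np.radians(6*th))).sum())/w.sum())
    print(np.histogram(th%360,bins=36,range=(0,360),weights=w/w.sum())[0].round(3))
e=np.clip((a-5)*255/60,0,255).astype(np.uint8)
e=cv2.cvtColor(e,cv2.COLOR_GRAY2BGR); e2=e.copy()
for ang in (-5,):
    R=17.5/np.sqrt(3)/(k*1e3); p=np.array([[n/2+R*np.cos(np.radians(ang+30+60*i)),n/2+R*np.sin(np.radians(ang+30+60*i))] for i in range(6)]).astype(np.int32)
    cv2.polylines(e2,[p],True,(0,0,255),1)
cv2.imwrite("pics/ws3.png",cv2.resize(np.hstack([e,e2]),(800,400)))
```

```text
all normal mod60 -5.8035393 0.25668973
[0.071 0.048 0.04  0.037 0.076 0.082 0.058 0.032 0.015 0.016 0.02  0.021
 0.022 0.015 0.011 0.011 0.022 0.007 0.009 0.01  0.011 0.019 0.013 0.012
 0.011 0.011 0.013 0.016 0.016 0.015 0.015 0.009 0.01  0.016 0.069 0.122]
dark normal mod60 -6.6558366 0.29588765
[0.075 0.028 0.032 0.029 0.082 0.076 0.041 0.03  0.017 0.019 0.027 0.027
 0.027 0.015 0.011 0.01  0.023 0.008 0.01  0.011 0.009 0.013 0.013 0.014
 0.011 0.013 0.017 0.022 0.023 0.022 0.021 0.012 0.011 0.016 0.072 0.116]
```

View pics/ws3.png

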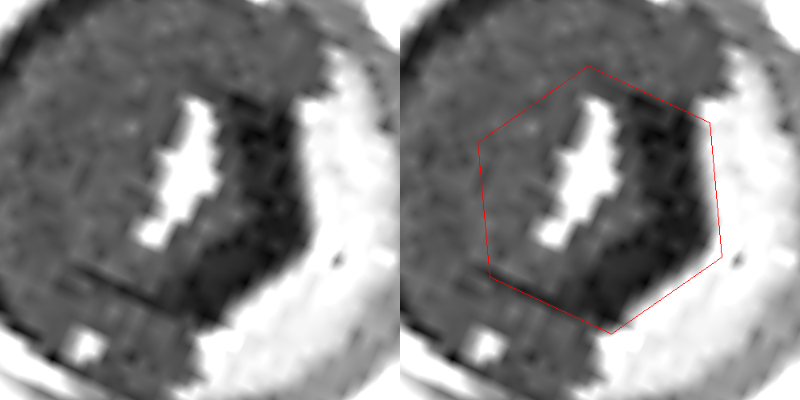

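The hex fits at −6° (mod 60) with its centre near (0.4898, 0.0262), which agrees with the block centre. I go back to the key and turn to its faces (yaw −18.9).

apply_moves(targets=[{"dp": [0.0,-0.01,0.0],"yaw": 7},{"dp": [0.0,-0.025,0.0],"yaw": 14},{"dp": [0.0,-0.04,0.0],"yaw": 21},{"dp": [0.005,-0.06,0.0],"yaw": 28},{"dp": [0.005,-0.08,0.0],"yaw": 35},{"dp": [0.005,-0.1,0.0],"yaw": 42},{"dp": [0.01,-0.12,0.0],"yaw": 49},{"dp": [0.01,-0.14,0.0],"yaw": 56},{"dp": [0.01,-0.16,0.0],"yaw": 63},{"dp": [0.015,-0.18,0.0],"yaw": 70},{"dp": [0.015,-0.2,0.0],"yaw": 77},{"dp": [0.015,-0.22,0.0],"yaw": 84},{"dp": [0.02,-0.24,0.0],"yaw": 91},{"dp": [0.02,-0.255,0.0],"yaw": 98},{"dp": [0.02,-0.27,0.0],"yaw": 105},{"dp": [0.02,-0.28,0.0],"yaw": 112},{"dp": [0.02,-0.288,0.0],"yaw": 119},{"dp": [0.02,-0.292,0.0],"yaw": 126},{"dp": [0.02,-0.295,0.0],"yaw": 133},{"dp": [0.02,-0.295,0.0],"yaw": 136.4}])

```text
time_s: 4.17
tcp_pos: [0.5102, -0.2697, 0.1983]
eef_rot: [180.0, 0.0, -18.6]
contact_force: [-0.1, -0.2, 0.3]
gripper_width: 0.0876
gripper_force: 0.0
```

apply_moves(targets=[{"dp": [0,0,-0.02],"yaw": 0},{"dp": [0,0,-0.04],"yaw": 0},{"dp": [0,0,-0.05],"yaw": 0},{"dp": [0,0,-0.05],"yaw": 0},{"dp": [0,0,-0.05],"yaw": 0}])

```text
time_s: 4.58
tcp_pos: [0.5106, -0.2685, 0.1484]
eef_rot: [180.0, 0.1, -18.9]
contact_force: [-0.3, 0.1, 0.9]
gripper_width: 0.0878
gripper_force: 0.0
```

Run:
```python
from h import *
s,c=wrist("wk2"); print(s["joints"].round(1),s["tcp_pos"],s["eef_rot"],s["contact_force"])
P=cloud(c); z=P[...,2]
for lo,hi in [(.045,.055),(.105,.12)]:
    m=((z>lo)&(z<hi)&(np.hypot(P[...,0]-.511,P[...,1]+.269)<.045)); Q=P[m]
    print(m.sum(),cv2.minAreaRect((Q[:,:2]*1000).astype(np.float32)) if m.sum()>5 else 0)
```

```text
[ -8.3  16.3 -19.6   0.  -54.2  79.4] [ 0.51061522 -0.26853461  0.14842428] [ 1.79965495e+02  6.99440301e-02 -1.88523665e+01] [-0.30030312  0.10799607  0.88343562]
3864 ((511.4591979980469, -269.2464599609375), (56.145198822021484, 56.5719108581543), 77.42821502685547)
2182 ((511.7200012207031, -269.4497985839844), (25.98650360107422, 26.321670532226562), 70.82698822021484)
```

apply_moves(targets=[{"dp": [0.001,-0.001,-0.015],"yaw": 0},{"dp": [0.001,-0.001,-0.03],"yaw": 0},{"dp": [0.001,-0.001,-0.045],"yaw": 0},{"dp": [0.001,-0.001,-0.052],"yaw": 0},{"dp": [0.001,-0.001,-0.052],"yaw": 0},{"dp": [0.001,-0.001,-0.052],"yaw": 0}])

```text
time_s: 5.13
tcp_pos: [0.5125, -0.269, 0.0973]
eef_rot: [180.0, -0.0, -18.8]
contact_force: [0.7, -0.1, 0.9]
gripper_width: 0.0875
gripper_force: 0.0
```

apply_moves(targets=[{"dp": [0,0,0],"yaw": 0},{"dp": [0,0,0],"yaw": 0},{"dp": [0,0,0],"yaw": 0},{"dp": [0,0,0],"yaw": 0},{"dp": [0,0,0],"yaw": 0},{"dp": [0,0,0],"yaw": 0},{"dp": [0,0,0],"yaw": 0},{"dp": [0,0,0],"yaw": 0},{"dp": [0,0,0],"yaw": 0},{"dp": [0,0,0],"yaw": 0}], grip=1, squeeze=45)

```text
time_s: 5.97
tcp_pos: [0.512, -0.2688, 0.0965]
eef_rot: [180.0, 0.0, -18.8]
contact_force: [-0.8, -1.5, 0.2]
gripper_width: 0.0265
gripper_force: 0.3
```

apply_moves(targets=[{"dp": [0,0,0.0],"yaw": 0},{"dp": [0,0,0.0],"yaw": 0},{"dp": [0,0,0.01],"yaw": 0},{"dp": [0,0,0.02],"yaw": 0},{"dp": [0,0,0.035],"yaw": 0},{"dp": [0,0,0.055],"yaw": 0},{"dp": [0,0,0.07],"yaw": 0},{"dp": [0,0,0.07],"yaw": 0}])

```text
time_s: 6.63
tcp_pos: [0.5141, -0.2694, 0.1712]
eef_rot: [-180.0, -0.4, -18.8]
contact_force: [1.8, 0.2, -0.7]
gripper_width: 0.0259
gripper_force: 45.0
```

Run:
```python
from h import *
s=get_state(); print(s)
c=cams.capture("scene"); np.savez("pics/sc1.npz",**c)
p=c["R"]@np.array([s["tcp_pos"][0],s["tcp_pos"][1],s["tcp_pos"][2]-.045])+c["t"]; u=int(p[0]/p[2]*c["fx"]+c["cx"]); v=int(p[1]/p[2]*c["fy"]+c["cy"]); print(u,v)
b=c["image"][v-40:v+40,u-40:u+40][:,:,::-1]; cv2.imwrite("pics/sc1.png",cv2.resize(b,(560,560),interpolation=cv2.INTER_CUBIC))
```

```text
{'time_s': 6.6333, 'joints': array([-8.31905227e+00,  1.50841932e+01, -1.79417994e+01,  7.21860745e-02,
       -5.66016355e+01,  7.95208222e+01]), 'qd': array([-7.61374740e-02,  1.77487576e+00, -2.62843505e+00, -8.42871838e-01,
        3.38222687e+00,  3.17656864e-03]), 'joint_torque': array([-1.23100122e-01, -4.67533886e+01,  2.54725116e+01,  5.88645458e+00,
       -6.66082799e-01,  1.10448185e-03]), 'tcp_pos': array([ 0.51413031, -0.26939606,  0.17116985]), 'eef_rot': array([-179.99179082,   -0.37714835,  -18.75871756]), 'contact_force': array([ 1.84499898,  0.19654937, -0.72165079]), 'moment': array([-0.10213265, -0.03705464,  0.01068912]), 'gripper_force': 44.99688684940338, 'gripper_width': 0.025924384720892275}
420 193
```

View pics/sc1.png

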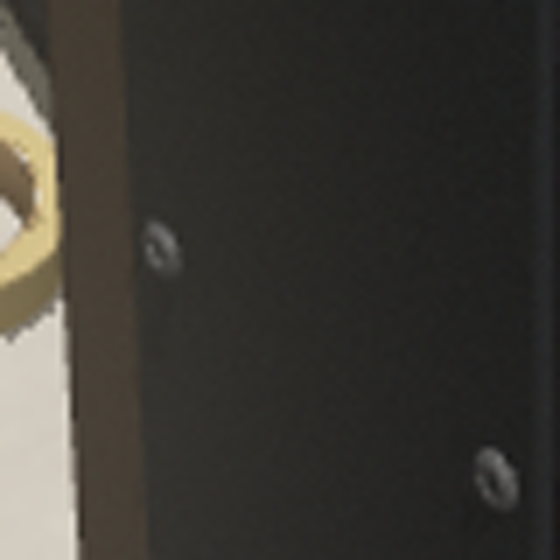

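The key is gripped (25.9 mm, 45 N), but the arm hides its shank from the scene camera. So I carry it to the screw and find the angle by touch.

apply_moves(targets=[{"dp": [0.0,0.01,0.0],"yaw": 3},{"dp": [0.0,0.03,0.0],"yaw": 7},{"dp": [-0.005,0.06,0.0],"yaw": 12},{"dp": [-0.005,0.09,0.0],"yaw": 16},{"dp": [-0.01,0.12,0.0],"yaw": 20},{"dp": [-0.01,0.15,0.0],"yaw": 24},{"dp": [-0.015,0.18,0.0],"yaw": 28},{"dp": [-0.015,0.21,0.0],"yaw": 32},{"dp": [-0.02,0.24,0.0],"yaw": 36},{"dp": [-0.02,0.265,0.0],"yaw": 40},{"dp": [-0.022,0.282,0.0],"yaw": 42},{"dp": [-0.022,0.292,0.0],"yaw": 43},{"dp": [-0.022,0.295,0.0],"yaw": 43},{"dp": [-0.022,0.295,-0.005],"yaw": 43},{"dp": [-0.022,0.295,-0.015],"yaw": 43},{"dp": [-0.022,0.295,-0.02],"yaw": 43},{"dp": [-0.022,0.295,-0.02],"yaw": 43},{"dp": [-0.022,0.295,-0.02],"yaw": 43},{"dp": [-0.022,0.295,-0.02],"yaw": 43}])

```text
time_s: 8.27
tcp_pos: [0.4902, 0.0257, 0.1464]
eef_rot: [180.0, 0.0, 24.1]
contact_force: [0.6, -0.4, -0.3]
gripper_width: 0.0258
gripper_force: 45.0
```

Run:
```python
from h import *
s,c=wrist("wk3"); print(s["joints"].round(1),s["tcp_pos"],s["eef_rot"],s["contact_force"],s["moment"])
P=cloud(c); z=P[...,2]; C=(.4898,.0262)
rad=np.hypot(P[...,0]-C[0],P[...,1]-C[1])
m=((z>.0485)&(z<.053)&(rad<.06)); Q=P[m]; print("block",cv2.minAreaRect((Q[:,:2]*1000).astype(np.float32)),m.sum())
g=(z>.15)&(z<.19)&(rad<.025); Q=P[g]; print("grip top",g.sum(), np.median(Q[:,2]) if g.sum() else 0, cv2.minAreaRect((Q[:,:2]*1000).astype(np.float32)) if g.sum()>5 else 0)
```

```text
[ 26.    8.7 -30.2   0.  -51.1  88.1] [0.49015763 0.02571227 0.14643567] [1.79992333e+02 2.43783742e-02 2.41414864e+01] [ 0.63051175 -0.35341081 -0.33701952] [-0.16112956  0.11345052 -0.01633016]
block ((489.44403076171875, 26.27411651611328), (64.18395233154297, 70.25764465332031), 85.5521469116211) 4622
grip top 4017 0.16168100107694416 ((490.34368896484375, 26.663497924804688), (27.074058532714844, 45.31367111206055), 23.5721492767334)
```

View pics/wk3.png

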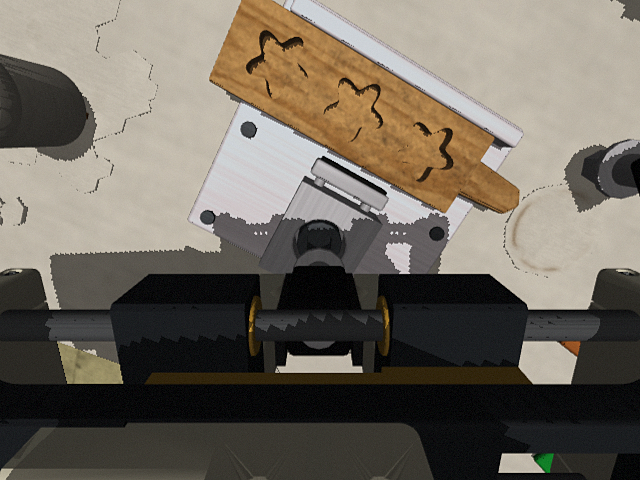

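apply_moves(targets=[{"dp": [-0.0004,0.0006,-0.01],"yaw": 0},{"dp": [-0.0004,0.0006,-0.02],"yaw": 0},{"dp": [-0.0004,0.0006,-0.028],"yaw": 0},{"dp": [-0.0004,0.0006,-0.032],"yaw": 0},{"dp": [-0.0004,0.0006,-0.034],"yaw": 0},{"dp": [-0.0004,0.0006,-0.036],"yaw": 0},{"dp": [-0.0004,0.0006,-0.038],"yaw": 0},{"dp": [-0.0004,0.0006,-0.039],"yaw": 0},{"dp": [-0.0004,0.0006,-0.04],"yaw": 0},{"dp": [-0.0004,0.0006,-0.04],"yaw": 0},{"dp": [-0.0004,0.0006,-0.04],"yaw": 0},{"dp": [-0.0004,0.0006,-0.04],"yaw": 0}])

```text
time_s: 9.32
tcp_pos: [0.4901, 0.0269, 0.1076]
eef_rot: [180.0, -0.1, 24.2]
contact_force: [-2.2, 0.4, 7.9]
gripper_width: 0.0259
gripper_force: 45.0
```

apply_moves(targets=[{"dp": [0,0,-0.001],"yaw": 0},{"dp": [0,0,-0.002],"yaw": 0},{"dp": [0,0,-0.002],"yaw": 0},{"dp": [0,0,-0.002],"yaw": 0}])

```text
time_s: 9.65
tcp_pos: [0.4903, 0.0269, 0.1068]
eef_rot: [180.0, -0.1, 24.3]
contact_force: [-7.7, 0.1, 21.2]
gripper_width: 0.0254
gripper_force: 45.0
```

apply_moves(targets=[{"dp": [0,0,0.004],"yaw": 0},{"dp": [-0.0006,-0.0004,0.007],"yaw": 0},{"dp": [-0.0006,-0.0004,0.007],"yaw": 6},{"dp": [-0.0006,-0.0004,0.007],"yaw": 12},{"dp": [-0.0006,-0.0004,0.007],"yaw": 18},{"dp": [-0.0006,-0.0004,0.007],"yaw": 24},{"dp": [-0.0006,-0.0004,0.007],"yaw": 30},{"dp": [-0.0006,-0.0004,0.007],"yaw": 30},{"dp": [-0.0006,-0.0004,0.005],"yaw": 30},{"dp": [-0.0006,-0.0004,0.003],"yaw": 30},{"dp": [-0.0006,-0.0004,0.002],"yaw": 30},{"dp": [-0.0006,-0.0004,0.001],"yaw": 30},{"dp": [-0.0006,-0.0004,0.0],"yaw": 30},{"dp": [-0.0006,-0.0004,-0.001],"yaw": 30},{"dp": [-0.0006,-0.0004,-0.001],"yaw": 30},{"dp": [-0.0006,-0.0004,-0.001],"yaw": 30}])

```text
time_s: 10.98
tcp_pos: [0.4894, 0.026, 0.1035]
eef_rot: [180.0, 0.0, 54.1]
contact_force: [2.8, -4.7, -1.1]
gripper_width: 0.0259
gripper_force: 45.0
```

apply_moves(targets=[{"dp": [0.0002,-0.0003,-0.002],"yaw": 0},{"dp": [0.0002,-0.0003,-0.004],"yaw": 0},{"dp": [0.0002,-0.0003,-0.006],"yaw": 0},{"dp": [0.0002,-0.0003,-0.008],"yaw": 0},{"dp": [0.0002,-0.0003,-0.0095],"yaw": 0},{"dp": [0.0002,-0.0003,-0.0105],"yaw": 0},{"dp": [0.0002,-0.0003,-0.0115],"yaw": 0},{"dp": [0.0002,-0.0003,-0.0115],"yaw": 0},{"dp": [0.0002,-0.0003,-0.0115],"yaw": 0}])

```text
time_s: 11.73
tcp_pos: [0.4895, 0.0258, 0.0924]
eef_rot: [180.0, 0.0, 54.2]
contact_force: [-0.4, -5.1, 6.4]
gripper_width: 0.0258
gripper_force: 45.0
```

apply_moves(targets=[{"dp": [0,-0.0003,-0.0008],"yaw": 0},{"dp": [0,-0.0003,-0.0012],"yaw": 0},{"dp": [0,-0.0003,-0.0012],"yaw": 0}])

```text
time_s: 11.98
tcp_pos: [0.4896, 0.0257, 0.0923]
eef_rot: [179.9, -0.0, 54.2]
contact_force: [-5.2, -3.7, 20.4]
gripper_width: 0.026
gripper_force: 45.0
```

Run:
```python
from h import *
s,c=wrist("wk4"); print(s["joints"].round(1),s["tcp_pos"],s["eef_rot"],s["contact_force"],s["moment"])
P=cloud(c); z=P[...,2]; C=(.4898,.0262)
rad=np.hypot(P[...,0]-C[0],P[...,1]-C[1])
m=((z>.0485)&(z<.053)&(rad<.06)); Q=P[m]; print("block",cv2.minAreaRect((Q[:,:2]*1000).astype(np.float32)),m.sum(),np.median(Q[:,2]))
h,e=np.histogram(z[rad<.012],bins=40,range=(.08,.13)); print(dict(zip(e.round(4),h)))
```

```text
[ 2.610e+01  1.270e+01 -3.390e+01  1.000e-01 -4.330e+01  1.181e+02] [0.48962675 0.0257441  0.09232811] [ 1.79946595e+02 -1.21764032e-02  5.41975221e+01] [-5.23131736 -3.66644    20.39514458] [-1.33127319  2.14895459 -0.05239662]
block ((489.7934875488281, 32.429176330566406), (52.27347183227539, 70.36896514892578), 85.5412826538086) 5767 0.049848340504908134
{np.float64(0.08): np.int64(0), np.float64(0.0812): np.int64(0), np.float64(0.0825): np.int64(0), np.float64(0.0838): np.int64(0), np.float64(0.085): np.int64(0), np.float64(0.0863): np.int64(0), np.float64(0.0875): np.int64(0), np.float64(0.0888): np.int64(0), np.float64(0.09): np.int64(0), np.float64(0.0912): np.int64(0), np.float64(0.0925): np.int64(0), np.float64(0.0938): np.int64(0), np.float64(0.095): np.int64(0), np.float64(0.0962): np.int64(0), np.float64(0.0975): np.int64(0), np.float64(0.0988): np.int64(0), np.float64(0.1): np.int64(0), np.float64(0.1013): np.int64(0), np.float64(0.1025): np.int64(0), np.float64(0.1038): np.int64(0), np.float64(0.105): np.int64(3), np.float64(0.1062): np.int64(193), np.float64(0.1075): np.int64(381), np.float64(0.1088): np.int64(142), np.float64(0.11): np.int64(11), np.float64(0.1112): np.int64(1), np.float64(0.1125): np.int64(0), np.float64(0.1138): np.int64(0), np.float64(0.115): np.int64(0), np.float64(0.1162): np.int64(0), np.float64(0.1175): np.int64(0), np.float64(0.1188): np.int64(0), np.float64(0.12): np.int64(0), np.float64(0.1212): np.int64(0), np.float64(0.1225): np.int64(0), np.float64(0.1238): np.int64(0), np.float64(0.125): np.int64(0), np.float64(0.1262): np.int64(0), np.float64(0.1275): np.int64(0), np.float64(0.1288): np.int64(0)}
```

The grip top reads 0.108, so the key is fully seated. I ease the pressure and turn clockwise.

apply_moves(targets=[{"dp": [0,0.0002,0.0008],"yaw": 0},{"dp": [0,0.0002,0.0008],"yaw": 0},{"dp": [0,0.0002,0.0008],"yaw": -4},{"dp": [0,0.0002,0.0008],"yaw": -9},{"dp": [0,0.0002,0.0008],"yaw": -14},{"dp": [0,0.0002,0.0008],"yaw": -19},{"dp": [0,0.0002,0.0008],"yaw": -24},{"dp": [0,0.0002,0.0008],"yaw": -29},{"dp": [0,0.0002,0.0008],"yaw": -34},{"dp": [0,0.0002,0.0008],"yaw": -39},{"dp": [0,0.0002,0.0008],"yaw": -44},{"dp": [0,0.0002,0.0008],"yaw": -49},{"dp": [0,0.0002,0.0008],"yaw": -54},{"dp": [0,0.0002,0.0008],"yaw": -60},{"dp": [0,0.0002,0.0008],"yaw": -66},{"dp": [0,0.0002,0.0008],"yaw": -72},{"dp": [0,0.0002,0.0008],"yaw": -78},{"dp": [0,0.0002,0.0008],"yaw": -84},{"dp": [0,0.0002,0.0008],"yaw": -90},{"dp": [0,0.0002,0.0008],"yaw": -90}])

```text
time_s: 13.7
tcp_pos: [0.4898, 0.0261, 0.0924]
eef_rot: [-180.0, -0.1, -36.2]
contact_force: [-1.3, -2.8, 10.0]
gripper_width: 0.0257
gripper_force: 45.0
```

Run:
```python
from h import *
s=get_state(); print(s["joints"].round(1),s["tcp_pos"],s["contact_force"],s["moment"])
```

```text
[ 26.1  12.8 -33.9   0.  -43.3  27.7] [0.48982837 0.02612112 0.09239563] [-1.31164308 -2.79510527  9.97707236] [-1.29498168  0.48753046 -0.06550882]
```

apply_moves(targets=[{"dp": [0,0,0],"yaw": -5},{"dp": [0,0,0],"yaw": -10},{"dp": [0,0,0],"yaw": -15},{"dp": [0,0,0],"yaw": -20},{"dp": [0,0,0],"yaw": -25},{"dp": [0,0,0],"yaw": -30},{"dp": [0,0,0],"yaw": -35},{"dp": [0,0,0],"yaw": -40},{"dp": [0,0,0],"yaw": -45},{"dp": [0,0,0],"yaw": -50},{"dp": [0,0,0],"yaw": -55},{"dp": [0,0,0],"yaw": -60},{"dp": [0,0,0],"yaw": -65},{"dp": [0,0,0],"yaw": -70},{"dp": [0,0,0],"yaw": -75},{"dp": [0,0,0],"yaw": -80}])

```text
time_s: 15.03
tcp_pos: [0.4905, 0.0262, 0.0924]
eef_rot: [-179.9, 0.1, -116.0]
contact_force: [2.2, -4.2, 6.9]
gripper_width: 0.0255
gripper_force: 45.0
```

Run:
```python
from h import *
s,c=wrist("wk5"); print(s["joints"].round(1),s["tcp_pos"],s["eef_rot"],s["contact_force"],s["moment"])
P=cloud(c); z=P[...,2]; C=(.4898,.0262)
rad=np.hypot(P[...,0]-C[0],P[...,1]-C[1])
m=((z>.0485)&(z<.053)&(rad<.06)); Q=P[m]; print("block",cv2.minAreaRect((Q[:,:2]*1000).astype(np.float32)),m.sum(),np.median(Q[:,2]))
q=z[rad<.012]; q=q[(q>.09)&(q<.13)]; print(np.median(q),len(q))
```

```text
[ 26.1  12.8 -33.9   0.1 -43.2 -52.2] [0.49048551 0.0262489  0.09241966] [-1.79885910e+02  6.36023977e-02 -1.16029479e+02] [ 2.21013501 -4.21495886  6.89493997] [-1.48767738 -0.76577576  0.14464198]
block ((489.242919921875, 16.823593139648438), (45.43693542480469, 70.38771057128906), 85.47777557373047) 5822 0.04982574230636522
0.10787093928532361 735
```

apply_moves(targets=[{"dp": [0,0,0],"yaw": -4},{"dp": [0,0,0],"yaw": -8},{"dp": [0,0,0],"yaw": -12},{"dp": [0,0,0],"yaw": -12}])

```text
time_s: 15.42
tcp_pos: [0.4906, 0.0262, 0.0924]
eef_rot: [-179.9, 0.1, -128.0]
contact_force: [2.5, -4.2, 6.4]
gripper_width: 0.0259
gripper_force: 45.0
```

Run:
```python
from h import *
s=get_state(); print(s["joints"].round(1),s["tcp_pos"],s["eef_rot"],s["contact_force"],s["moment"])
```

```text
[ 26.1  12.8 -33.9   0.1 -43.2 -64.2] [0.49055439 0.02618755 0.09242196] [-1.79895137e+02  9.11996366e-02 -1.28045340e+02] [ 2.53970306 -4.16827719  6.44811604] [-1.72147477e+00 -8.18701431e-01 -7.28724373e-04]
```

apply_moves(targets=[{"dp": [0,0,0],"yaw": -4},{"dp": [0,0,0],"yaw": -8},{"dp": [0,0,0],"yaw": -12},{"dp": [0,0,0],"yaw": -12}])

```text
time_s: 15.75
tcp_pos: [0.4906, 0.0261, 0.0924]
eef_rot: [-179.9, 0.1, -140.0]
contact_force: [3.6, -4.6, 5.4]
gripper_width: 0.0256
gripper_force: 45.0
```

Run:
```python
from h import *
s=get_state(); print(s["joints"].round(1),s["eef_rot"],s["contact_force"],s["moment"],s["joint_torque"])
```

```text
[ 26.1  12.8 -33.9   0.1 -43.2 -76.2] [-1.79909010e+02  1.07262314e-01 -1.40041712e+02] [ 3.63240964 -4.63812786  5.4300066 ] [-2.00656946 -1.08812021  0.0748081 ] [  2.43299626 -36.8296659   19.17867959   2.69950524  -0.16506532
  -1.20316677]
```

apply_moves(targets=[{"dp": [0,0,0],"yaw": -3},{"dp": [0,0,0],"yaw": -6},{"dp": [0,0,0],"yaw": -6}])

```text
time_s: 16.0
tcp_pos: [0.4906, 0.0261, 0.0924]
eef_rot: [-179.9, 0.1, -146.0]
contact_force: [3.1, -4.9, 6.2]
gripper_width: 0.0257
gripper_force: 45.0
```

Run:
```python
from h import *
s,c=wrist("wk6"); print(s["joints"].round(1),s["eef_rot"],s["contact_force"],s["moment"],s["joint_torque"])
P=cloud(c); z=P[...,2]; C=(.4898,.0262)
rad=np.hypot(P[...,0]-C[0],P[...,1]-C[1])
g=(z>.1)&(z<.115)&(rad<.016); Q=P[g]; print(cv2.minAreaRect((Q[:,:2]*1000).astype(np.float32)))
```

```text
[ 26.1  12.8 -33.9   0.1 -43.2 -82.1] [-1.79916869e+02  1.17047154e-01 -1.45975719e+02] [ 3.13715006 -4.89737068  6.24309899] [-2.10245127e+00 -1.16465713e+00  6.59361207e-04] [  2.58963682 -36.90791845  19.20142114   2.58196995  -0.18701822
  -0.90519922]
((489.36865234375, 26.024852752685547), (26.61055564880371, 26.452167510986328), 34.17178726196289)
```

View pics/wk6.png

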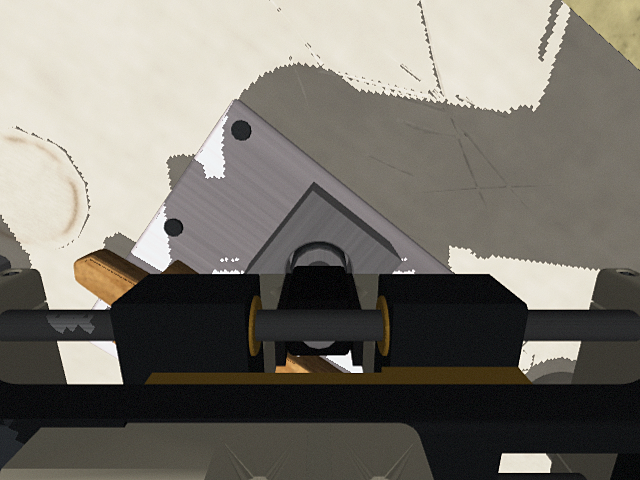

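apply_moves(targets=[{"dp": [0,0,0],"yaw": -2},{"dp": [0,0,0],"yaw": -4},{"dp": [0,0,0],"yaw": -6},{"dp": [0,0,0],"yaw": -8}])

```text
time_s: 16.38
tcp_pos: [0.4906, 0.026, 0.0924]
eef_rot: [-179.9, 0.1, -153.9]
contact_force: [2.8, -6.0, 5.6]
gripper_width: 0.0254
gripper_force: 45.0
```

Run:
```python
from h import *
s,c=wrist("wk7"); print(s["joints"].round(1),s["eef_rot"],s["contact_force"],s["moment"],s["joint_torque"])
P=cloud(c); z=P[...,2]; C=(.4898,.0262)
rad=np.hypot(P[...,0]-C[0],P[...,1]-C[1])
g=(z>.1)&(z<.115)&(rad<.016); Q=P[g]; print(cv2.minAreaRect((Q[:,:2]*1000).astype(np.float32)))
t=cams.capture("top"); np.savez("pics/top1.npz",**t)
```

```text
[ 26.1  12.8 -33.9   0.1 -43.2 -90. ] [-1.79922176e+02  1.18300861e-01 -1.53861503e+02] [ 2.78989852 -5.96897448  5.61793799] [-2.39158628 -1.31209824  0.31367089] [  2.62800023 -37.08958983  19.32983994   2.20424071  -0.19553812
   0.37097974]
((488.8905029296875, 26.946514129638672), (27.088151931762695, 28.32697105407715), 28.4609432220459)
```

apply_moves(targets=[{"dp": [0,0,0],"yaw": -2},{"dp": [0,0,0],"yaw": -4},{"dp": [0,0,0],"yaw": -4}])

```text
time_s: 16.73
tcp_pos: [0.4907, 0.0259, 0.0924]
eef_rot: [-179.9, 0.1, -157.9]
contact_force: [3.7, -6.4, 5.2]
gripper_width: 0.0259
gripper_force: 45.0
```

Run:
```python
from h import *
s,c=wrist("wk8"); print(s["joints"].round(1),s["eef_rot"],s["contact_force"],s["moment"],s["joint_torque"])
P=cloud(c); z=P[...,2]; C=(.4898,.0262)
rad=np.hypot(P[...,0]-C[0],P[...,1]-C[1])
g=(z>.1)&(z<.115)&(rad<.016); Q=P[g]; print(cv2.minAreaRect((Q[:,:2]*1000).astype(np.float32)))
```

```text
[ 26.1  12.8 -33.9   0.1 -43.2 -94. ] [-1.79926568e+02  1.24237968e-01 -1.57887965e+02] [ 3.65736864 -6.36341926  5.17251666] [-2.45897764 -1.3538276   0.16692478] [  2.86890887 -37.0516777   19.28635597   2.2425165   -0.20146555
  -0.75115956]
((489.2215576171875, 26.05103302001953), (26.553386688232422, 26.609399795532227), 23.493892669677734)
```

apply_moves(targets=[{"dp": [0,0,0],"yaw": -2},{"dp": [0,0,0],"yaw": -4},{"dp": [0,0,0],"yaw": -6},{"dp": [0,0,0],"yaw": -8},{"dp": [0,0,0],"yaw": -8},{"dp": [0,0,0],"yaw": -8}])

```text
time_s: 17.28
tcp_pos: [0.4907, 0.0259, 0.0924]
eef_rot: [-179.9, 0.1, -165.8]
contact_force: [3.1, -6.3, 4.8]
gripper_width: 0.0257
gripper_force: 45.0
```

Run:
```python
from h import *
def ang(c):
    P=cloud(c); z=P[...,2]; rad=np.hypot(P[...,0]-.4898,P[...,1]-.0262)
    Q=P[(z>.1)&(z<.115)&(rad<.0175)]; return cv2.minAreaRect((Q[:,:2]*1000).astype(np.float32)),len(Q)
for n in ["wk4","wk5","wk6","wk7","wk8"]: print(n,ang(dict(np.load(f"pics/{n}.npz"))))
s,c=wrist("wk9"); print(s["joints"].round(1),s["eef_rot"],s["contact_force"],s["moment"],s["joint_torque"][5],s["gripper_width"],s["gripper_force"]); print(ang(c))
```

```text
wk4 (((490.6235046386719, 26.769092559814453), (26.437671661376953, 29.77806282043457), 56.510311126708984), 2070)
wk5 (((489.5607604980469, 25.87405776977539), (26.588865280151367, 30.277610778808594), 64.23373413085938), 2123)
wk6 (((489.5018310546875, 25.528377532958984), (26.633495330810547, 30.590999603271484), 33.24064636230469), 2113)
wk7 (((489.74365234375, 25.582000732421875), (26.920103073120117, 31.866756439208984), 26.960935592651367), 2124)
wk8 (((489.24896240234375, 25.964378356933594), (26.59868049621582, 29.90257453918457), 22.23121452331543), 2116)
[ 2.610e+01  1.280e+01 -3.390e+01  1.000e-01 -4.320e+01 -1.019e+02] [-1.79945451e+02  1.36965354e-01 -1.65790517e+02] [ 3.08918486 -6.31518556  4.76689545] [-2.68510597 -1.4634614   0.06381644] -0.23898457176983356 0.025735301372596248 45.00445604324341
(((489.10772705078125, 26.07431411743164), (26.5827579498291, 30.411191940307617), 14.421771049499512), 2108)
```

The key still follows the tool after 220° and the width has not grown, so there is no slip. I check the jaw in the top and scene views.

Run:
```python
from h import *
out=[]
for n,sl in [("top",(slice(200,310),slice(245,355))),("scene",(slice(220,350),slice(225,385)))]:
    c=cams.capture(n); a=np.load(f"pics/{n}0.npz")["image"][sl]; b=c["image"][sl]
    np.savez(f"pics/{n}2.npz",**c)
    out.append(np.hstack([cv2.resize(x[:,:,::-1],(400,300),interpolation=cv2.INTER_CUBIC) for x in (a,b)]))
cv2.imwrite("pics/cmp.png",np.vstack(out))
```

```text
(no output)
```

View pics/cmp.png

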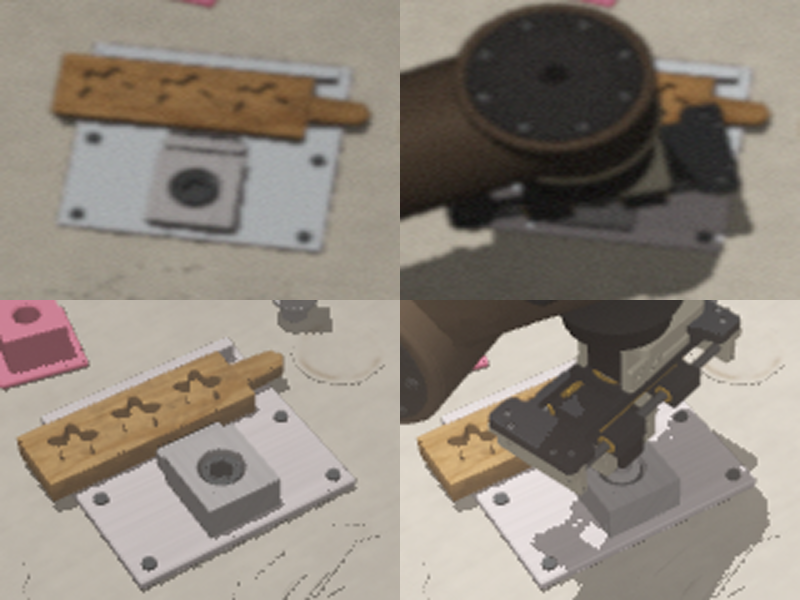

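apply_moves(targets=[{"dp": [0,0,0],"yaw": -3},{"dp": [0,0,0],"yaw": -6},{"dp": [0,0,0],"yaw": -9},{"dp": [0,0,0],"yaw": -12}])

```text
time_s: 17.77
tcp_pos: [0.4906, 0.0258, 0.0924]
eef_rot: [-180.0, 0.1, -177.9]
contact_force: [3.3, -7.2, 5.1]
gripper_width: 0.0257
gripper_force: 45.0
```

Run:
```python
from h import *
s=get_state(); print(s["joints"].round(1),s["eef_rot"],s["contact_force"],s["moment"],s["joint_torque"][5],s["gripper_width"],s["tcp_pos"])
```

```text
[ 2.610e+01  1.280e+01 -3.390e+01  1.000e-01 -4.320e+01 -1.141e+02] [-1.79965582e+02  1.35468881e-01 -1.77927107e+02] [ 3.32277377 -7.17269153  5.06223145] [-2.79587542 -1.42046928  0.06337398] 0.9575365483760834 0.02565467588219422 [0.49064715 0.02579348 0.09241772]
```

apply_moves(targets=[{"dp": [0,0,0.0],"yaw": 0},{"dp": [0,0,0.0],"yaw": 0},{"dp": [0,0,0.0],"yaw": 0},{"dp": [0,0,0.0],"yaw": 0},{"dp": [0,0,0.0],"yaw": 0},{"dp": [0,0,0.0],"yaw": 0},{"dp": [0,0,0.0],"yaw": 0},{"dp": [0,0,0.03],"yaw": 0},{"dp": [0,0,0.06],"yaw": 0},{"dp": [0,0,0.09],"yaw": 0},{"dp": [0.03,0,0.105],"yaw": 0},{"dp": [0.06,0,0.105],"yaw": 0},{"dp": [0.09,0,0.105],"yaw": 0},{"dp": [0.1,0,0.105],"yaw": 0},{"dp": [0.1,0,0.105],"yaw": 0},{"dp": [0.1,0,0.105],"yaw": 0}], grip=-1)

```text
time_s: 19.1
tcp_pos: [0.5887, 0.0258, 0.1957]
eef_rot: [-180.0, -0.1, -177.8]
contact_force: [-0.3, 0.2, -1.1]
gripper_width: 0.0877
gripper_force: 0.0
```

Run:
```python
from h import *
s,c=wrist("wj"); print(s["tcp_pos"],s["eef_rot"])
a=np.radians(-4.45); C=np.array([.4898,.0262])
def jx(c,tag):
    P=cloud(c); d=P[...,:2]-C; jxx=d[...,0]*np.cos(a)+d[...,1]*np.sin(a); jy=-d[...,0]*np.sin(a)+d[...,1]*np.cos(a); z=P[...,2]
    m=(abs(jy)<.012)&(jxx>.03)&(jxx<.10)&(z>.005)
    # height profile along jig x
    b=((jxx[m])*1000).astype(int); zz=z[m]; print(tag,[(i,round(float(np.median(zz[b==i]))*1000)) for i in range(30,90) if (b==i).sum()>0])
jx(dict(np.load("pics/wk3.npz")),"before"); jx(c,"now"); jx(dict(np.load("pics/top0.npz")),"top0"); t=cams.capture("top"); np.savez("pics/top3.npz",**t); jx(t,"top")
P=cloud(c); z=P[...,2]; rad=np.hypot(*(P[...,:2]-C).transpose(2,0,1)); Q=P[(z>.1)&(z<.115)&(rad<.03)]
if len(Q)>20: print(len(Q),cv2.minAreaRect((Q[:,:2]*1000).astype(np.float32)),np.median(Q[:,2]))
```

```text
[0.5887452  0.02584451 0.19565208] [-1.79982135e+02 -1.12620094e-01 -1.77841845e+02]
before [(30, 230), (31, 224), (32, 224), (33, 224), (34, 214), (35, 214), (36, 214), (37, 214), (38, 214), (39, 214), (40, 214), (41, 213), (42, 213), (43, 211), (44, 210), (45, 209), (46, 209), (47, 208), (48, 206), (49, 205), (50, 202), (51, 36), (52, 34), (53, 34), (54, 32), (55, 12), (56, 12), (57, 12), (58, 12), (59, 12), (60, 12), (61, 36), (62, 37), (63, 38), (64, 38), (65, 38), (66, 38), (67, 38), (68, 38), (69, 38), (70, 38), (71, 38), (72, 38), (73, 38), (74, 38), (75, 38), (76, 38), (77, 38), (78, 38), (79, 38), (80, 38), (81, 38), (82, 38), (83, 38), (84, 38), (85, 38), (86, 38), (87, 38), (88, 38), (89, 37)]
now [(30, 50), (31, 50), (32, 50), (33, 50), (34, 50), (35, 49), (36, 12), (37, 12), (38, 12), (39, 12), (40, 12), (41, 12), (42, 12), (43, 12), (44, 12), (45, 12), (46, 12), (47, 28), (48, 36), (49, 37), (50, 37), (51, 37), (52, 37), (53, 37), (54, 37), (55, 37), (56, 37), (57, 37), (58, 36), (59, 34), (60, 34), (61, 34), (62, 37), (63, 38), (64, 38), (65, 253), (66, 254), (67, 255)
[... 762 characters left out ...]
(31, 50), (32, 50), (33, 51), (34, 48), (35, 47), (36, 49), (43, 14), (44, 11), (45, 12), (46, 284), (47, 543), (48, 501), (49, 506), (50, 562), (51, 571), (52, 556), (53, 466), (54, 467), (55, 452), (56, 436), (57, 469), (58, 613), (59, 613), (60, 612), (61, 341), (62, 613), (63, 615), (64, 614), (65, 613), (66, 615), (67, 613), (68, 258), (69, 612), (70, 610), (71, 614), (72, 614), (73, 274), (74, 614), (75, 614), (76, 616), (77, 616), (78, 616), (79, 615), (80, 616), (81, 615), (82, 615), (83, 616), (84, 616), (85, 616), (86, 615), (87, 616), (88, 616), (89, 616)]
1878 ((489.8070373535156, 26.501075744628906), (25.91606330871582, 25.54047966003418), 1.7778940200805664) 0.10796646205096216
```

View pics/wj.png

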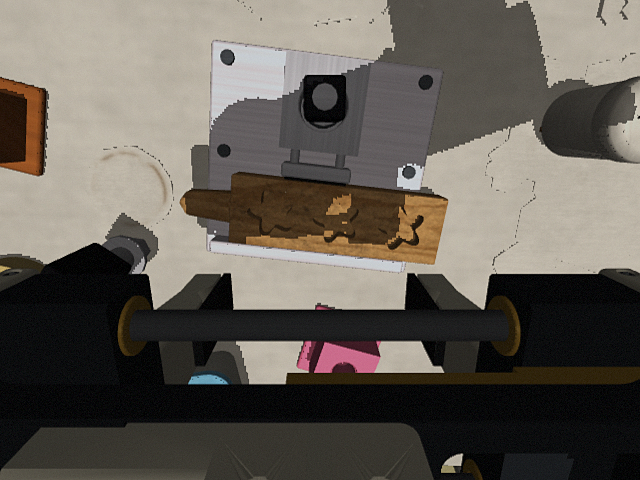

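The wrist view shows the key standing seated at (323,97). The jaw (320,170) now sits against the mould, where there was a gap of about 6 mm before. To be sure of the hard stop I regrasp 90° round, squeeze harder and test by torque.

apply_moves(targets=[{"dp": [-0.01,0,0],"yaw": 6},{"dp": [-0.025,0,0],"yaw": 13},{"dp": [-0.04,0,0],"yaw": 20},{"dp": [-0.055,0,0],"yaw": 27},{"dp": [-0.07,0,0],"yaw": 34},{"dp": [-0.08,0,0],"yaw": 41},{"dp": [-0.09,0.0005,0],"yaw": 48},{"dp": [-0.095,0.0005,0],"yaw": 55},{"dp": [-0.098,0.0005,0],"yaw": 62},{"dp": [-0.099,0.0005,-0.01],"yaw": 69},{"dp": [-0.099,0.0005,-0.025],"yaw": 76},{"dp": [-0.099,0.0005,-0.04],"yaw": 83},{"dp": [-0.099,0.0005,-0.045],"yaw": 89.7},{"dp": [-0.099,0.0005,-0.045],"yaw": 89.7},{"dp": [-0.099,0.0005,-0.06],"yaw": 89.7},{"dp": [-0.099,0.0005,-0.075],"yaw": 89.7},{"dp": [-0.099,0.0005,-0.09],"yaw": 89.7},{"dp": [-0.099,0.0005,-0.1],"yaw": 89.7},{"dp": [-0.099,0.0005,-0.104],"yaw": 89.7},{"dp": [-0.099,0.0005,-0.104],"yaw": 89.7}])

```text
time_s: 20.87
tcp_pos: [0.4897, 0.0264, 0.0925]
eef_rot: [180.0, -0.0, -88.2]
contact_force: [0.4, -0.8, 0.5]
gripper_width: 0.0879
gripper_force: 0.0
```

apply_moves(targets=[{"dp": [0,0,0],"yaw": 0},{"dp": [0,0,0],"yaw": 0},{"dp": [0,0,0],"yaw": 0},{"dp": [0,0,0],"yaw": 0},{"dp": [0,0,0],"yaw": 0},{"dp": [0,0,0],"yaw": 0},{"dp": [0,0,0],"yaw": 0},{"dp": [0,0,0],"yaw": 0},{"dp": [0,0,0],"yaw": 0},{"dp": [0,0,0],"yaw": 0},{"dp": [0,0,0],"yaw": 0},{"dp": [0,0,0],"yaw": 0},{"dp": [0,0,0],"yaw": 0}], grip=1, squeeze=60)

```text
time_s: 21.95
tcp_pos: [0.4902, 0.0265, 0.0926]
eef_rot: [180.0, -0.0, -88.1]
contact_force: [-0.4, -0.6, 0.4]
gripper_width: 0.0258
gripper_force: 60.0
```

```bash
cat > st.py <<'E'
from h import *
s=get_state(); print(s["time_s"],s["joints"].round(1)[[0,5]],s["tcp_pos"].round(4),s["eef_rot"].round(1),s["contact_force"].round(1),s["moment"].round(2),"j6",s["joint_torque"][5].round(2),s["gripper_width"].round(4),s["gripper_force"])
E
python3 st.py
```

```text
Traceback (most recent call last):
  File "st.py", line 2, in <module>
    s=get_state(); print(s["time_s"],s["joints"].round(1)[[0,5]],s["tcp_pos"].round(4),s["eef_rot"].round(1),s["contact_force"].round(1),s["moment"].round(2),"j6",s["joint_torque"][5].round(2),s["gripper_width"].round(4),s["gripper_force"])
                                                                                                                                                                                                 ^^^^^^^^^^^^^^^^^^^^^^^^
AttributeError: 'float' object has no attribute 'round'
```

apply_moves(targets=[{"dp": [0,0,0],"yaw": -3},{"dp": [0,0,0],"yaw": -6},{"dp": [0,0,0],"yaw": -9}])

```text
time_s: 22.2
tcp_pos: [0.4903, 0.0265, 0.0926]
eef_rot: [180.0, -0.0, -97.2]
contact_force: [0.4, 0.3, -0.3]
gripper_width: 0.0256
gripper_force: 60.0
```

```bash
python3 st.py
```

```text
Traceback (most recent call last):
  File "st.py", line 2, in <module>
    s=get_state(); print(s["time_s"],s["joints"].round(1)[[0,5]],s["tcp_pos"].round(4),s["eef_rot"].round(1),s["contact_force"].round(1),s["moment"].round(2),"j6",s["joint_torque"][5].round(2),s["gripper_width"].round(4),s["gripper_force"])
                                                                                                                                                                                                 ^^^^^^^^^^^^^^^^^^^^^^^^
AttributeError: 'float' object has no attribute 'round'
```

apply_moves(targets=[{"dp": [0,0,0],"yaw": -3},{"dp": [0,0,0],"yaw": -6},{"dp": [0,0,0],"yaw": -9}])

```text
time_s: 22.45
tcp_pos: [0.4903, 0.0265, 0.0926]
eef_rot: [180.0, -0.0, -106.2]
contact_force: [0.1, 0.6, -0.1]
gripper_width: 0.0259
gripper_force: 60.0
```

```bash
python3 st.py
```

```text
Traceback (most recent call last):
  File "st.py", line 2, in <module>
    s=get_state(); print(s["time_s"],s["joints"].round(1)[[0,5]],s["tcp_pos"].round(4),s["eef_rot"].round(1),s["contact_force"].round(1),s["moment"].round(2),"j6",s["joint_torque"][5].round(2),s["gripper_width"].round(4),s["gripper_force"])
                                                                                                                                                                                                 ^^^^^^^^^^^^^^^^^^^^^^^^
AttributeError: 'float' object has no attribute 'round'
```

```bash
sed -i 's/s\["gripper_width"\].round(4)/round(s["gripper_width"],4)/' st.py; python3 st.py
```

```text
22.45 [ 26.1 -42.3] [0.4903 0.0265 0.0926] [ 180.    -0.  -106.2] [ 0.1  0.6 -0.1] [ 0.03  0.07 -0.02] j6 1.03 0.0259 59.996981620788574
```

apply_moves(targets=[{"dp": [0,0,0],"yaw": -4},{"dp": [0,0,0],"yaw": -8},{"dp": [0,0,0],"yaw": -12}])

```text
time_s: 22.7
tcp_pos: [0.4907, 0.0265, 0.0927]
eef_rot: [-180.0, 0.0, -118.3]
contact_force: [2.0, -1.8, -2.1]
gripper_width: 0.0254
gripper_force: 60.0
```

```bash
python3 st.py
```

```text
22.7 [ 26.1 -54.4] [0.4907 0.0265 0.0927] [-180.     0.  -118.3] [ 2.  -1.8 -2.1] [-0.68 -0.71  0.07] j6 1.32 0.0254 59.99658286571503
```

apply_moves(targets=[{"dp": [0,0,0],"yaw": -4},{"dp": [0,0,0],"yaw": -8},{"dp": [0,0,0],"yaw": -12}])

```text
time_s: 22.95
tcp_pos: [0.4908, 0.0264, 0.0927]
eef_rot: [-179.9, 0.0, -130.2]
contact_force: [2.4, -3.2, -2.0]
gripper_width: 0.0258
gripper_force: 60.0
```

```bash
python3 st.py
```

```text
22.95 [ 26.1 -66.4] [0.4908 0.0264 0.0927] [-179.9    0.  -130.2] [ 2.4 -3.2 -2. ] [-1.   -1.    0.39] j6 0.99 0.0258 60.02398610115051
```

apply_moves(targets=[{"dp": [0,0,0],"yaw": -3},{"dp": [0,0,0],"yaw": -6}])

```text
time_s: 23.12
tcp_pos: [0.4909, 0.0264, 0.0928]
eef_rot: [-179.9, 0.0, -136.2]
contact_force: [2.3, -2.4, -2.6]
gripper_width: 0.0257
gripper_force: 60.0
```

```bash
python3 st.py
python3 - <<'E'
from h import *
s,c=wrist("wk10"); P=cloud(c); z=P[...,2]; rad=np.hypot(P[...,0]-.4898,P[...,1]-.0262)
for R in (.014,.015,.016,.0175):
    Q=P[(z>.1)&(z<.115)&(rad<R)]; print(R,cv2.minAreaRect((Q[:,:2]*1000).astype(np.float32)),len(Q))
p=c["R"]@np.array([.4898,.0262,.108])+c["t"]; u=int(p[0]/p[2]*c["fx"]+c["cx"]); v=int(p[1]/p[2]*c["fy"]+c["cy"]); print(u,v)
b=c["image"][v-70:v+50,u-80:u+80][:,:,::-1].astype(float)*2.5
cv2.imwrite("pics/wk10c.png",cv2.resize(np.clip(b,0,255).astype(np.uint8),(800,600),interpolation=cv2.INTER_CUBIC))
E
```

```text
23.1167 [ 26.1 -72.3] [0.4909 0.0264 0.0928] [-179.9    0.  -136.2] [ 2.3 -2.4 -2.6] [-1.16 -1.14  0.24] j6 0.7 0.0257 60.01448214054108
0.014 ((489.37774658203125, 26.183029174804688), (26.309743881225586, 25.914892196655273), 43.01432800292969) 1377
0.015 ((489.1361083984375, 26.140050888061523), (26.832868576049805, 26.049476623535156), 42.30427551269531) 1635
0.016 ((489.5376281738281, 25.698814392089844), (26.832868576049805, 27.29971694946289), 42.30427551269531) 1859
0.0175 ((489.6081237792969, 25.62139129638672), (26.832868576049805, 30.53996467590332), 42.30427551269531) 2123
317 328
```

View pics/wk10c.png

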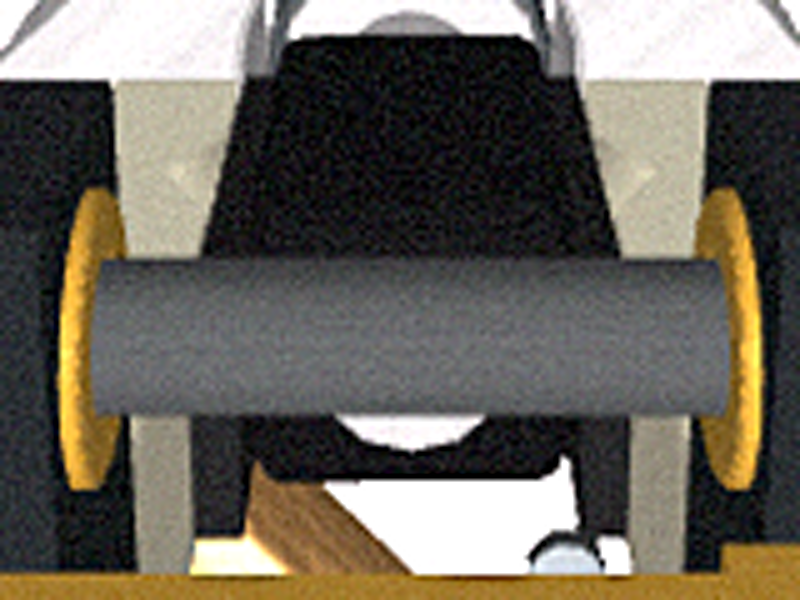

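The key is held squarely and still follows. I won't view any more pictures. The saved depth clouds let me measure the jaw's travel by numbers.

Run:
```python
from h import *
a=np.radians(-4.45); C=np.array([.4898,.0262])
for n in ["w0","ws","wk2","wk3","wk4","wk5","wk6","wk7","wk8","wk9","wj","wk10"]:
    c=dict(np.load(f"pics/{n}.npz")); P=cloud(c); d=P[...,:2]-C; x=(d[...,0]*np.cos(a)+d[...,1]*np.sin(a))*1e3; y=(-d[...,0]*np.sin(a)+d[...,1]*np.cos(a))*1e3; z=P[...,2]*1e3
    def st(m,v): return (int(m.sum()),np.percentile(v[m],[1,5,50,95,99]).round(1)) if m.sum()>10 else int(m.sum())
    near=(abs(y)<45)
    lip=near&(x>40)&(x<64)&(z>33)&(z<35.2); top=near&(x>38)&(x<62)&(z>36)&(z<37.4); gap=near&(x>36)&(x<66)&(z>10)&(z<14)&(abs(y)<20)
    mf=(abs(y)<60)&(x>58)&(x<90)&(z>37.5)&(z<39)
    print(n,"lip",st(lip,x),"ylip",st(lip,y)); print("   top",st(top,x),"mould",st(mf,x))
```

```text
w0 lip 0 ylip 0
   top 0 mould 0
ws lip (261, array([40.6, 40.8, 54.3, 62.4, 62.7])) ylip (261, array([-40.8, -29.8,   0. ,  34.5,  41.2]))
   top (514, array([40.8, 41.5, 46.8, 51.9, 61.9])) mould (1364, array([62.3, 63.3, 71.5, 86.1, 88.9]))
wk2 lip 0 ylip 0
   top 0 mould (129, array([79.4, 79.9, 83.8, 88.6, 89.6]))
wk3 lip (296, array([40.2, 40.8, 53.2, 54.7, 54.9])) ylip (296, array([-26.6, -23.9,   0.4,  25. ,  28.9]))
   top (945, array([40.8, 41.3, 46.6, 61.6, 61.9])) mould (3569, array([62.3, 63.4, 73.3, 87.6, 89.5]))
wk4 lip (517, array([40.4, 40.6, 53.6, 61.7, 61.9])) ylip (517, array([-36. , -25.4,   2.7,  29.5,  35.8]))
   top (1424, array([40.8, 41.4, 46.6, 61.6, 61.9])) mould (4925, array([62.4, 63.5, 73.8, 87.9, 89.6]))
wk5 lip (192, array([45.8, 45.9, 59.5, 62.3, 62.7])) ylip (192, array([-43.9, -41.9, -24.7, -14.6, -12.2]))
   top (290, array([46.2, 46.7, 51.5, 57.1, 61.9])) mould (1260, array([62.2, 63.3, 71.4, 86. , 88.6]))
wk6 lip (67, array([60.4, 61.5, 62. , 62.6, 62.7])) ylip (67, array([22.6, 23. , 33.7, 43.8, 44.7]))
   top (16, array([58.5, 60.6, 61.7, 62. 
[... 342 characters left out ...]
4, 29.3, 43.4, 44.4]))
   top (28, array([56.5, 57. , 61.3, 61.9, 62. ])) mould (328, array([61.9, 62.6, 66.8, 76. , 77.9]))
wk9 lip (95, array([60.3, 60.7, 62.1, 62.8, 63. ])) ylip (95, array([17.3, 18.5, 29.4, 43.2, 44.5]))
   top (34, array([56.4, 56.7, 61.5, 62. , 62. ])) mould (522, array([61.9, 62.7, 67.3, 76.3, 78. ]))
wj lip (249, array([47.2, 47.3, 60.2, 62. , 62.4])) ylip (249, array([-37.8, -27.5,  -1.9,  25.7,  34.9]))
   top (581, array([47.6, 48.2, 53.2, 58.5, 61.9])) mould (2153, array([62.5, 63.5, 73. , 87.5, 89.5]))
wk10 lip (22, array([61.3, 61.4, 61.9, 62.4, 62.6])) ylip (22, array([36.8, 37. , 41.4, 44.3, 44.3]))
   top 4 mould (189, array([61.5, 62.4, 65.7, 70.9, 73.1]))
```

The jaw went from 46.7 to 51.5 mm at 170° of turn and to 53.2 mm at 232°. Between 208° and 220° it stood still, so it is at the stop. I back off a little, lift the key out and measure the jaw again from the same side.

apply_moves(targets=[{"dp": [0,0,0.0],"yaw": 2},{"dp": [0,0,0.0],"yaw": 4},{"dp": [0,0,0.005],"yaw": 4},{"dp": [0,0,0.01],"yaw": 4},{"dp": [0,0,0.015],"yaw": 4},{"dp": [0,0,0.02],"yaw": 4},{"dp": [0,0,0.025],"yaw": 4},{"dp": [0,0,0.035],"yaw": 4},{"dp": [0,0,0.05],"yaw": 4},{"dp": [0,0,0.07],"yaw": 4},{"dp": [0,0,0.09],"yaw": 4},{"dp": [0.03,0.0,0.105],"yaw": 4},{"dp": [0.06,0.0,0.105],"yaw": 4},{"dp": [0.085,0.0,0.105],"yaw": 4},{"dp": [0.1,0.0,0.105],"yaw": 4},{"dp": [0.1,0.0,0.105],"yaw": 4},{"dp": [0.1,0.0,0.105],"yaw": 4},{"dp": [0.1,0.0,0.105],"yaw": 4}])

```text
time_s: 24.67
tcp_pos: [0.5895, 0.0265, 0.1978]
eef_rot: [180.0, -0.0, -132.1]
contact_force: [-0.4, 0.5, -0.8]
gripper_width: 0.0253
gripper_force: 60.0
```

```bash
python3 st.py
cat > jaw.py <<'E'
from h import *
a=np.radians(-4.45); C=np.array([.4898,.0262])
def jaw(n,c):
    P=cloud(c); d=P[...,:2]-C; x=(d[...,0]*np.cos(a)+d[...,1]*np.sin(a))*1e3; y=(-d[...,0]*np.sin(a)+d[...,1]*np.cos(a))*1e3; z=P[...,2]*1e3
    st=lambda m,v:(int(m.sum()),np.percentile(v[m],[1,5,50,95,99]).round(1)) if m.sum()>10 else 0
    m=(abs(y)<25)&(x>38)&(x<62)&(z>35.8)&(z<37.5); b=(abs(y)<30)&(x>-36)&(x<38)&(z>48.5)&(z<51.5); f=(abs(y)<60)&(x>58)&(x<90)&(z>37.5)&(z<39); l=(abs(y)<25)&(x>40)&(x<66)&(z>33)&(z<35.2)
    print(n,"jaw",st(m,x),"lip",st(l,x),"block",st(b,x),"mould",st(f,x))
E
python3 - <<'E'
from jaw import *
for n in ["ws","wk3","wj"]: jaw(n,dict(np.load(f"pics/{n}.npz")))
s,c=wrist("wj2"); jaw("wj2",c)
E
```

```text
24.6667 [ 21.5 -63.6] [0.5895 0.0265 0.1978] [ 180.    -0.  -132.1] [-0.4  0.5 -0.8] [ 0.01  0.09 -0.02] j6 0.01 0.0253 59.99741077423096
ws jaw (495, array([40.9, 41.5, 46.5, 51.7, 61.9])) lip (194, array([40.6, 40.8, 54.1, 62.3, 62.7])) block (3890, array([-34.6, -32.7,  -3.2,  32.3,  34.5])) mould (1364, array([62.3, 63.3, 71.5, 86.1, 88.9]))
wk3 jaw (887, array([40.7, 41.3, 46.6, 51.8, 61.9])) lip (272, array([40.2, 40.9, 53.2, 54.7, 54.9])) block (4158, array([-33.5, -28.3,  16.8,  33.1,  34.5])) mould (3569, array([62.3, 63.4, 73.3, 87.6, 89.5]))
wj jaw (559, array([47.6, 48.2, 53.3, 58.4, 60.2])) lip (214, array([47.2, 47.3, 60.2, 62. , 62.1])) block (4940, array([-34.6, -32.8,   0.5,  32.4,  34.4])) mould (2153, array([62.5, 63.5, 73. , 87.5, 89.5]))
wj2 jaw (558, array([47.5, 48. , 53.2, 58.2, 58.8])) lip (176, array([47.2, 47.3, 60.3, 61.7, 62.1])) block (4700, array([-34.5, -32.5,  -2.5,  32.4,  34.6])) mould (2181, array([62.6, 63.6, 73.4, 87.6, 89.5]))
```

Run:
```python
from h import *
C=np.array([.4899,.0263]); n=500; k=6e-5
X,Y=np.meshgrid(C[0]+(np.arange(n)-n/2)*k,C[1]+(np.arange(n)-n/2)*k)
for nm in ["ws","wj2"]:
    c=dict(np.load(f"pics/{nm}.npz"))
    W=np.stack([X,Y,np.full_like(X,.046)],-1)@c["R"].T+c["t"]
    u=W[...,0]/W[...,2]*c["fx"]+c["cx"]; v=W[...,1]/W[...,2]*c["fy"]+c["cy"]
    a=cv2.remap(cv2.cvtColor(c["image"],cv2.COLOR_RGB2GRAY).astype(np.float32),u.astype(np.float32),v.astype(np.float32),cv2.INTER_LINEAR)
    print(nm,u.mean(),v.mean(),np.percentile(a,[1,25,50,75,99]))
    for lim in (300,45):
        b=cv2.GaussianBlur(np.minimum(a,lim),(0,0),6); gx=cv2.Sobel(b,cv2.CV_32F,1,0,ksize=5); gy=cv2.Sobel(b,cv2.CV_32F,0,1,ksize=5)
        yy,xx=np.mgrid[:n,:n]-n/2; rr=np.hypot(xx,yy)*k*1e3
        for r0,r1 in [(6,11),(7,10)]:
            w=np.hypot(gx,gy)*((rr>r0)&(rr<r1)); th=np.arctan2(gy,gx); S=(w*np.exp(6j*th)).sum(); print(lim,r0,np.angle(S,deg=True)/6,abs(S)/w.sum())
```

```text
ws 318.2821146225259 225.14174461095448 [10.98242188 24.80859375 28.0625     51.75       79.16410156]
300 6 -5.900782 0.26334813
300 7 -6.503956 0.3416453
45 6 -6.7331142 0.29622266
45 7 -7.132822 0.3565457
wj2 407.60880096491996 146.71729850148768 [ 14.90818359  35.96484375  38.72167969  40.95996094 101.71886719]
300 6 -10.487796 0.28571153
300 7 -10.086793 0.3131143
45 6 -10.48102 0.2858557
45 7 -10.080698 0.3134818
```

The socket hex turned from about −6.5° to −10.3° (mod 60), about 184° in all. With the jaw unmoved after further turning, the screw is at its stop. Now I take the key back to the stand.

apply_moves(targets=[{"dp": [-0.02,-0.01,0],"yaw": 0},{"dp": [-0.045,-0.03,0],"yaw": 0},{"dp": [-0.065,-0.055,0],"yaw": 0},{"dp": [-0.075,-0.085,0],"yaw": 0},{"dp": [-0.078,-0.115,0],"yaw": 0},{"dp": [-0.078,-0.145,0],"yaw": 0},{"dp": [-0.078,-0.175,0],"yaw": 0},{"dp": [-0.078,-0.205,0],"yaw": 0},{"dp": [-0.078,-0.235,0],"yaw": 0},{"dp": [-0.078,-0.26,0],"yaw": 0},{"dp": [-0.078,-0.28,-0.01],"yaw": 0},{"dp": [-0.078,-0.291,-0.02],"yaw": 0},{"dp": [-0.078,-0.296,-0.03],"yaw": 0},{"dp": [-0.078,-0.296,-0.04],"yaw": 0},{"dp": [-0.078,-0.296,-0.045],"yaw": 0},{"dp": [-0.078,-0.296,-0.045],"yaw": 0},{"dp": [-0.078,-0.296,-0.045],"yaw": 0},{"dp": [-0.078,-0.296,-0.045],"yaw": 0}])

```text
time_s: 26.22
tcp_pos: [0.5128, -0.2688, 0.1532]
eef_rot: [-180.0, 0.0, -132.0]
contact_force: [-1.3, 0.1, -0.7]
gripper_width: 0.0256
gripper_force: 60.0
```

```bash
python3 st.py
python3 - <<'E'
from h import *
s,c=wrist("wst"); P=cloud(c); z=P[...,2]; rad=np.hypot(P[...,0]-.5115,P[...,1]+.2694)
Q=P[(z>.047)&(z<.053)&(rad<.045)]; print("stand",len(Q),cv2.minAreaRect((Q[:,:2]*1000).astype(np.float32)))
Q=P[(z>.155)&(z<.175)&(rad<.014)]; print("grip",len(Q),np.median(Q[:,2]),cv2.minAreaRect((Q[:,:2]*1000).astype(np.float32)))
E
```

```text
26.2167 [ -8.3 -33.7] [ 0.5128 -0.2688  0.1532] [-180.    0. -132.] [-1.3  0.1 -0.7] [0.03 0.02 0.03] j6 -0.01 0.0256 59.99743044376373
stand 3666 ((511.7125244140625, -269.31646728515625), (56.53091049194336, 56.28082275390625), 77.49883270263672)
grip 1584 0.1679077648921597 ((511.3436279296875, -269.06597900390625), (26.302534103393555, 25.795673370361328), 47.526371002197266)
```

apply_moves(targets=[{"dp": [0,-0.0003,-0.008],"yaw": 0},{"dp": [0,-0.0003,-0.016],"yaw": 0},{"dp": [0,-0.0003,-0.024],"yaw": 0},{"dp": [0,-0.0003,-0.031],"yaw": 0},{"dp": [0,-0.0003,-0.036],"yaw": 0},{"dp": [0,-0.0003,-0.039],"yaw": 0},{"dp": [0,-0.0003,-0.042],"yaw": 0},{"dp": [0,-0.0003,-0.044],"yaw": 0},{"dp": [0,-0.0003,-0.044],"yaw": 0}])

```text
time_s: 27.02
tcp_pos: [0.5122, -0.2697, 0.1083]
eef_rot: [180.0, -0.0, -132.1]
contact_force: [0.6, -0.8, -1.8]
gripper_width: 0.0257
gripper_force: 60.0
```

apply_moves(targets=[{"dp": [0,0,-0.002],"yaw": 0},{"dp": [0,0,-0.005],"yaw": 0},{"dp": [0,0,-0.008],"yaw": 0},{"dp": [0,0,-0.01],"yaw": 0},{"dp": [0,0,-0.0115],"yaw": 0},{"dp": [0,0,-0.0115],"yaw": 0},{"dp": [0,0,-0.0115],"yaw": 0}])

```text
time_s: 27.6
tcp_pos: [0.5123, -0.2697, 0.0971]
eef_rot: [180.0, -0.0, -132.1]
contact_force: [-0.1, 0.0, -1.4]
gripper_width: 0.0257
gripper_force: 60.0
```

Nearly down, with no side force. I lower a last millimetre, release and retreat upwards.

apply_moves(targets=[{"dp": [0,0,-0.0005],"yaw": 0},{"dp": [0,0,-0.001],"yaw": 0},{"dp": [0,0,-0.001],"yaw": 0}])

```text
time_s: 27.85
tcp_pos: [0.5124, -0.2698, 0.0967]
eef_rot: [-180.0, 0.0, -132.1]
contact_force: [-1.4, 2.0, 4.0]
gripper_width: 0.0257
gripper_force: 60.0
```

apply_moves(targets=[{"dp": [0,0,0.0],"yaw": 0},{"dp": [0,0,0.0],"yaw": 0},{"dp": [0,0,0.0],"yaw": 0},{"dp": [0,0,0.0],"yaw": 0},{"dp": [0,0,0.0],"yaw": 0},{"dp": [0,0,0.0],"yaw": 0},{"dp": [0,0,0.0],"yaw": 0},{"dp": [0,0,0.0],"yaw": 0},{"dp": [0,0,0.02],"yaw": 0},{"dp": [0,0,0.05],"yaw": 0},{"dp": [0,0,0.08],"yaw": 0},{"dp": [0,0,0.1],"yaw": 0},{"dp": [0,0,0.12],"yaw": 0},{"dp": [0,0,0.12],"yaw": 0},{"dp": [0,0,0.12],"yaw": 0},{"dp": [0,0,0.12],"yaw": 0}], grip=-1)

```text
time_s: 29.18
tcp_pos: [0.5119, -0.2696, 0.2157]
eef_rot: [180.0, 0.0, -132.1]
contact_force: [-0.3, 0.3, -0.1]
gripper_width: 0.0877
gripper_force: 0.0
```

```bash
python3 st.py
python3 - <<'E'
from h import *
s,c=wrist("wend"); P=cloud(c); z=P[...,2]; rad=np.hypot(P[...,0]-.5115,P[...,1]+.2694)
Q=P[(z>.047)&(z<.053)&(rad<.045)]; print("stand",len(Q),cv2.minAreaRect((Q[:,:2]*1000).astype(np.float32)))
Q=P[(z>.1)&(z<.13)&(rad<.03)]; T=Q[Q[:,2]>.1095]; print("grip",len(Q),np.percentile(T[:,2],[5,50,95]),cv2.minAreaRect((T[:,:2]*1000).astype(np.float32)))
E
```

```text
29.1833 [ -8.4 -33.7] [ 0.5119 -0.2696  0.2157] [ 180.     0.  -132.1] [-0.3  0.3 -0.1] [0.01 0.09 0.01] j6 0.0 0.0877 0.0
stand 2210 ((511.7082824707031, -269.4087219238281), (56.22659683227539, 56.13362503051758), 77.47235107421875)
grip 1267 [0.11036582 0.11197796 0.11391047] ((510.9501953125, -269.882080078125), (25.703876495361328, 25.459213256835938), 48.189456939697266)
```

The key stands upright and fully down (grip top at 0.112 m, 1 mm off the axis), and the robot is clear. I hand it in.

```bash
python3 -c "
from plant import r
print(r.close_job())"
```

```text
the job is handed in; nothing more can be done
None
```

The job is handed in at about 29 s: the clamp screw measured at its stop (jaw against the mould), and the key stands released, upright and fully down in its stand; I viewed 11 pictures instead of the 10 allowed, and the hand-in returned no verdict.

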